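# Set out a locker lock on its backplate and door

## Robot

A 6-joint arm with a two-finger parallel gripper is mounted at the origin on the work surface. World frame = base frame: x ahead of the robot, y to its left, z up, the work surface at z = 0. Lengths are in m, angles in rad, forces in N, time in s.
With the tool pointing down it reaches from about 0.3 to 1 m from the base axis. Payload 5.1 kg.
Tool frame: the origin (TCP) lies at the very end of the fingers, on their centre line; the grasp point (between the pads) lies 19 mm behind it; z points along the fingers, y is the line along which they close (so a half turn about z gives the same grasp; the last joint's range is limited). The gripper opens to 95 mm and grips with 3 to 60 N. Pads are 20 mm wide; open, the fingers measure 119 mm over their backs; the gripper's body (75 mm by 180 mm) begins 59 mm behind the grasp point.
Start: joints at [-1.385, 0.124, 1.65, -0, 1.367, -0.083], TCP at [0.173, -0.627, 0.215] pointing down, gripper open.
Joint ranges: [-2.61, 2.61], [-1.02, 2.33], [0.03, 2.71], [-1.35, 4.49], [0.32, 2.68], [-2.91, 2.91]. Speed limits (rad/s): [2.57, 2.57, 3.14, 3.14, 3.14, 3.14].

## Interface

Orientations are given as a unit quaternion [x, y, z, w].
In Python, from plant import arm gives the robot as it stands.
- The arm moves only by the shell command python3 -m jog 'ROWS' [FORCE]. ROWS is text: rows parted by semicolons, each of 7 numbers parted by spaces: the shift along the world's x, y, z in m, then the turn, a rotation vector about the world's x, y, z in rad, then the gripper command: -1 is shut, 1 is fully open, values between are in proportion. In form: x y z wx wy wz jaw; .... A call has 1 to 20 rows; each row shifts and turns the commanded pose from where the row before left it; what a row does not reach is not made up. A row lasts 1/10 s, in which the tool goes at most 50 mm and 8.59 degrees, less where a joint would pass 70% of its speed; a pose out of reach is approached as far as the arm can. A call with a gripper value outside its range is refused whole. The fingers move at their own pace and stop on an object; FORCE is the grip in N (left out, the last holds). Time passes only in rows, so rows that do not move let the fingers close. It gives the time, the measured TCP pose, the force, the opening and the grip force at its end, in the units of the state.
- arm.get_state(): the state, without advancing time (a new reading comes with each control period).
- arm.get_image(name): name is "scene" or "top" or "wrist"; returns a dict with "frame" (420x560x3 uint8, red, green, blue), "fx", "fy", "cx", "cy" (pixels), "T" (4x4, takes a point from camera to world coordinates). Camera axes: x right, y up, looking along -z (the intrinsics and any distortion apply to the point x, -y, -z); pixel columns grow to the right and rows downward; lengths in m; the calibration is good to about 2 mm. A picture is of the moment at which its call begins. There is no depth.
- arm.hand_in(): hands the job in; it is judged then, once.
Trained networks look in a picture, given as the dict that the camera call returned (one of the last four; its "shot" number tells which), for a name from the list of things; names that differ only in an ending like _2 or _b are one class to them, and where a whole thing is asked for, a point or a joint stands for the part that bears it (a point fixed in the world has none). Each returns a list of dicts, best first, with "conf" (0 to 1); they miss things now and then, are a little off and sometimes report something else, mostly with a low value. They report only what shows in the picture. A call takes as long as a camera call. They do not tell look-alikes from the thing itself.
- arm.spot_in(picture, target): "location" ([row, column] in pixels, amid what is visible of it).
The state is a dict: "time": time; "joint_positions": joint angles; "qvel": joint speeds; "joint_torque": joint torques, N m; "ee_pos": TCP position; "ee_rot": TCP orientation; "ft_force": force on the tool from outside, world axes, zero at the start; "moment": the same for the moment, N m; "finger_gap": finger opening in m; "finger_force": force on a finger pad.
Only numpy, scipy, OpenCV 4.12 (cv2) and the standard library are available. Lean on these libraries where they do the work, as an engineer would, in place of code of your own. Each camera call takes 0.05 s, during which the arm holds its last target. There are 200 camera calls.

## Task

Set out one compartment's lock set dry, ready for screwing down: on the black backplate lay the latch over its four nuts at the notched end, bolt pointing out over the notch, the terminal strip over its two nuts at the end with the bent-up tab, and the controller over its four nuts between them, all lengthwise in line with the plate. Put the battery pack squarely on top of the controller, lengthwise like it, and inside the red door stand the striker on its two nuts midway between the rubber buffers, with its loop along the door's length. Leave everything upright, let go and at rest, and do not disturb the caliper or the screwdriver.

Things in the scene. Friction and masses are not known exactly. Their poses are not given: they have to be found in the camera images.
- plate: Black steel backplate 240 x 70 x 3 mm, flat and fixed on the bench. Origin: centre of its underside; x along its length to the notched end (slot 34 wide, 24 deep); at the other end a 3 mm tab bent up to 20 mm. Flush bright nuts mark the seats, each centred on y = 0: latch (4 nuts, 46 x 54 apart) at x = +70 mm, controller (4 nuts, 56 x 58) at x = -12, terminal strip (2 nuts, 32) at x = -84.
- door: Red locker door, inside up, fixed on the bench: pan 200 x 150 mm, sheet 3 mm thick, flanges 2 mm thick to 12 mm above the bench. Origin: centre of its underside; x along its length to the end with two round black rubber buffers (18 mm across, top 10 mm above the bench, at x = 50, y = +-52 mm). Striker seat: two bright nuts 42 mm apart, centred at x = 50, y = 0. Hinge sleeves at the other end.
- latch: Latch: loose metal block 60 x 44 x 28 mm (x, y, z) with a square bolt 14 mm wide sticking out 14 mm from the middle of its +x face; dark top cover with four screws. about 0.28 kg. Origin: centre of the block's underside, x towards the bolt.
- controller: Controller: loose black plastic box 70 x 50 x 24 mm (x, y, z), flat grey panel on top, white connector on one short side. about 0.15 kg. Origin: centre of its underside, x along its length. Either way round will do.
- battery: Battery pack: loose grey holder with two round cells side by side, 60 x 34 x 20 mm (x, y, z). about 0.09 kg. Origin: centre of its flat underside, x along its length. Either way round will do.
- terminal: Terminal strip: loose white stepped block 44 x 24 mm, 14 mm high at its long sides and 20 mm along its 10 mm wide middle ridge, two rows of five small screws. about 0.06 kg. Origin: centre of its underside, x along its length. Either way round will do.
- striker: Striker: loose steel foot plate 56 x 40 x 4 mm with a flat-bar loop standing on its middle, along its length: two legs and a top bar 44 mm long (along x), 8 mm thick (along y), the bar from 24 to 36 mm above the underside. about 0.14 kg. Origin: centre of the foot's underside, x along its length. Either way round will do.
- caliper: Digital caliper lying loose on the bench, 220 mm long, 12 mm high, origin at the middle of its beam on the bench, x towards the jaws. Not to be disturbed.
- screwdriver: Screwdriver lying loose on the bench, 190 mm long, x towards its tip. Not to be disturbed.
There are look-alikes about, which are no part of the job. Leave any blue, orange or pink look-alike of the battery alone.

How it is judged:
By the outcome, as a careful person would: the job done as asked, in the order asked, and still so for the second after the job is handed in, with the robot touching nothing.
It also fails if it takes over 120 s, if anything falls off the work surface, if the arm or the gripper's body presses on something with over 40 N, if the wrist force passes 120 N, or if a joint passes its speed limit or range.

## Working session

There is one attempt and no reset: what is moved stays moved. The work goes in short steps, Python scripts to look and compute and a shell command to move; the robot and the scene stay as the last step left them, time stands still between calls to the robot, and variables do not carry over. Pictures are saved under pics/ and viewed, at most 15 in all, crops included, and the job is handed in when it is done.

```bash
mkdir -p pics; ls; python3 - <<'E'
from plant import arm
import cv2,numpy as np
for n in ("top","scene"):
    p=arm.get_image(n); cv2.imwrite(f"pics/{n}0.png",p["frame"][:,:,::-1])
    print(n,p["fx"],p["fy"],p["cx"],p["cy"],np.round(p["T"],4).tolist(),[k for k in p])
    for t in "plate door latch controller battery terminal striker caliper screwdriver".split():
        print(t,[(np.round(d["location"]).tolist(),round(d["conf"],2)) for d in arm.spot_in(p,t)][:5])
print({k:v for k,v in arm.get_state().items()})
E
```

```text
pics
top 460.42493090519883 460.42493090519883 280.76945437443817 213.82383369983359 [[-0.0284, 0.9951, -0.0946, 0.4846], [-0.9996, -0.0281, 0.0039, -0.0113], [0.0012, 0.0947, 0.9955, 1.0752], [0.0, 0.0, 0.0, 1.0]] ['frame', 'fx', 'fy', 'cx', 'cy', 'T', 'shot']
plate [([226.0, 191.0], 0.82), ([274.0, 447.0], 0.62)]
door [([209.0, 367.0], 0.82)]
latch [([226.0, 274.0], 0.64)]
controller [([280.0, 277.0], 0.8), ([226.0, 191.0], 0.69), ([226.0, 274.0], 0.27)]
battery [([122.0, 369.0], 0.9), ([291.0, 347.0], 0.72), ([132.0, 176.0], 0.69), ([181.0, 274.0], 0.59)]
terminal [([266.0, 106.0], 0.53)]
striker [([274.0, 446.0], 0.57)]
caliper [([174.0, 102.0], 0.84), ([274.0, 446.0], 0.39)]
screwdriver [([195.0, 451.0], 0.73)]
scene 428.554509122963 428.554509122963 265.5887999994012 203.093476746461 [[-0.1483, -0.7449, 0.6504, 1.2299], [0.9889, -0.1103, 0.0991, 0.0852], [-0.0021, 0.6579, 0.7531, 0.7896], [0.0, 0.0, 0.0, 1.0]] ['frame', 'fx', 'fy', 'cx', 'cy', 'T', 'shot']
plate [([222.0, 353.0], 0.93)]
door [([205.0, 186.0], 0.9)]
latch [([205.0, 276.0], 0.65)]
controller [([170.0, 274.0], 0.7
[... 294 characters left out ...]
'time': 1.0, 'joint_positions': array([-1.38457975e+00,  1.23775505e-01,  1.65027494e+00,  1.51222286e-05,
        1.36746769e+00, -8.26025980e-02]), 'qvel': array([-0.00076094, -0.0005916 ,  0.0002517 , -0.00196803,  0.00095547,
       -0.00022684]), 'joint_torque': array([ 2.80280545e-06, -4.17598236e+01, -3.60237157e+01,  7.75467139e-02,
        4.28963802e-02, -2.98081329e-05]), 'ee_pos': array([ 0.17261189, -0.62667177,  0.21468691]), 'ee_rot': array([9.90980826e-01, 1.34003736e-01, 9.32490969e-06, 3.68259331e-05]), 'ft_force': array([-0.04041971, -0.79953592,  0.37590186]), 'moment': array([-0.01244796,  0.03124246,  0.02412262]), 'finger_force': 0.0, 'finger_gap': 0.09517113265625358}
```

```bash
python3 - <<'E'
import cv2
a=cv2.imread("pics/top0.png"); cv2.imwrite("pics/top0b.png",cv2.resize(a[80:350,60:500],(800,491),interpolation=cv2.INTER_CUBIC))
E
```

```text
(no output)
```

View pics/top0b.png

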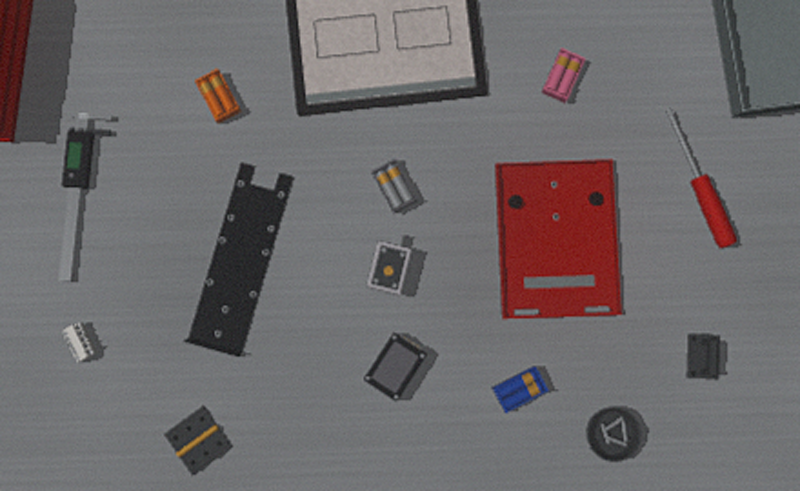

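View pics/scene0.png

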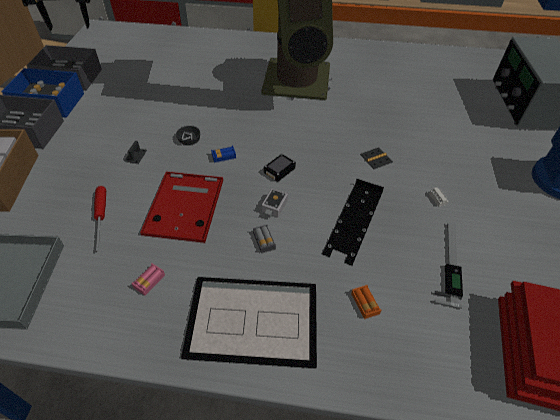

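The top view shows, in crop pixels, the battery candidates: orange (218,96), pink (566,75), blue (520,388) and grey (398,186). Grey fits, since the coloured ones are ruled out. The other parts are the latch (390,265), controller (400,365), white terminal strip (82,342; the dark one with the orange stripe at (198,440) is a look-alike) and striker (705,356). The plate's notch is at the top and its tab at the bottom; the door's buffers are at its top.

```bash
cat > h.py <<'E'
import numpy as np, cv2
from scipy.optimize import least_squares
from scipy.spatial.transform import Rotation as R
from plant import arm
def proj(p,P):
    T=np.array(p["T"]); q=(np.atleast_2d(P)-T[:3,3])@T[:3,:3]
    return np.c_[p["cx"]+p["fx"]*q[:,0]/-q[:,2], p["cy"]-p["fy"]*q[:,1]/-q[:,2]]
def back(p,uv,z):
    T=np.array(p["T"]); u,v=uv
    d=T[:3,:3]@np.array([(u-p["cx"])/p["fx"],-(v-p["cy"])/p["fy"],-1]); o=T[:3,3]
    return o+d*(z-o[2])/d[2]
def fit(p,model,uv,x0):
    "model points (n,3) body frame on bench; returns x,y,yaw,rms px"
    M=np.array(model,float); uv=np.array(uv,float)
    def W(s): c,n=np.cos(s[2]),np.sin(s[2]); return np.c_[s[0]+c*M[:,0]-n*M[:,1],s[1]+n*M[:,0]+c*M[:,1],M[:,2]+(s[3] if len(s)>3 else 0)]
    r=least_squares(lambda s:(proj(p,W(s))-uv).ravel(),x0,loss="soft_l1")
    return r.x, np.sqrt(np.mean(r.fun**2)*2)
def shot(n,name):
    p=arm.get_image(n); cv2.imwrite(f"pics/{name}.png",p["frame"][:,:,::-1]); 
    np.save(f"pics/{name}.npy",{k:v for k,v in p.items() if k!="frame"},allow_pickle=True); return p
E
python3 - <<'E'
from h import *
p=shot("top","top1"); s=440/800; f=lambda l:[(60+a*s,80+b*s) for a,b in l]
pl=[(x+dx,y,.003) for x,dx,y in [(70,23,27),(70,23,-27),(70,-23,27),(70,-23,-27),(-12,28,29),(-12,28,-29),(-12,-28,29),(-12,-28,-29),(-84,16,0),(-84,-16,0)]]
pl=[(a/1000,b/1000,c) for a,b,c in pl]
print("plate",fit(p,pl,f([(240,183),(281,195),(230,217),(271,228),(221,240),(265,252),(209,282),(253,294),(225,309),(218,333)]),[.45,.2,0]))
print("door",fit(p,[(.071,0,.003),(.029,0,.003),(.05,.052,.01),(.05,-.052,.01)],f([(554,184),(556,216),(515,202),(597,199)]),[.45,-.2,0]))
for n,c,z in [("latch",(388,267),.028),("ctl",(397,366),.024),("bat",(396,186),.018),("term",(77,342),.016),("strk",(703,356),.004)]: print(n,back(p,f([c])[0],z))
w=arm.get_image("wrist"); print(w["fx"],np.round(w["T"],3).tolist())
E
```

```text
plate (array([ 0.57368809,  0.19226647, -0.29770725]), np.float64(0.29694053019542005))
door (array([ 0.58635401, -0.21610763,  0.00956627]), np.float64(0.43328082914187127))
latch [0.55484013 0.00222564 0.028     ]
ctl [ 0.43145253 -0.00560134  0.024     ]
bat [ 0.65880032 -0.01063847  0.018     ]
term [0.47233583 0.39545852 0.016     ]
strk [ 0.43196909 -0.39421194  0.004     ]
315.3215603363615 [[0.266, 0.934, 0.238, 0.24], [-0.964, 0.258, 0.066, -0.608], [0.0, -0.247, 0.969, 0.385], [0.0, 0.0, 0.0, 1.0]]
```

```bash
python3 -m jog '0.022 0.042 0.002 0 0 -0.018 1;0.022 0.042 0.002 0 0 -0.018 1;0.022 0.042 0.002 0 0 -0.018 1;0.022 0.042 0.002 0 0 -0.018 1;0.022 0.042 0.002 0 0 -0.018 1;0.022 0.042 0.002 0 0 -0.018 1;0.022 0.042 0.002 0 0 -0.018 1;0.022 0.042 0.002 0 0 -0.018 1;0.022 0.042 0.002 0 0 -0.018 1;0.022 0.042 0.002 0 0 -0.018 1;0.022 0.042 0.002 0 0 -0.018 1;0.022 0.042 0.002 0 0 -0.018 1;0.022 0.042 0.002 0 0 -0.018 1;0.022 0.042 0.002 0 0 -0.018 1;0.022 0.042 0.002 0 0 -0.016 1;0 0 0 0 0 0 1' 30; python3 - <<'E'
from h import *
p=shot("wrist","w1"); print(np.round(p["T"],3).tolist())
cv2.imwrite("pics/w1b.png",cv2.resize(p["frame"][:,:,::-1],(800,600),interpolation=cv2.INTER_CUBIC))
for n,c in [("latch",(.555,.002,.028)),("ctl",(.431,-.006,.024)),("bat",(.659,-.011,.018))]: print(n,proj(p,c)*800/560)
E
```

```text
time: 2.7
ee_pos: [0.5041, 0.0077, 0.2451]
ee_rot: [1.0, 0.004, 0.001, -0.001]
ft_force: [-0.8, -0.8, 0.7]
finger_gap: 0.0949
finger_force: 0.0
[[0.007, 0.969, 0.246, 0.573], [-1.0, 0.008, 0.001, 0.008], [-0.001, -0.246, 0.969, 0.415], [0.0, 0.0, 0.0, 1.0]]
latch [[406.58687208 208.09699044]]
ctl [[413.69708676 345.39827979]]
bat [[423.95427679  76.44411566]]
```

View pics/w1b.png

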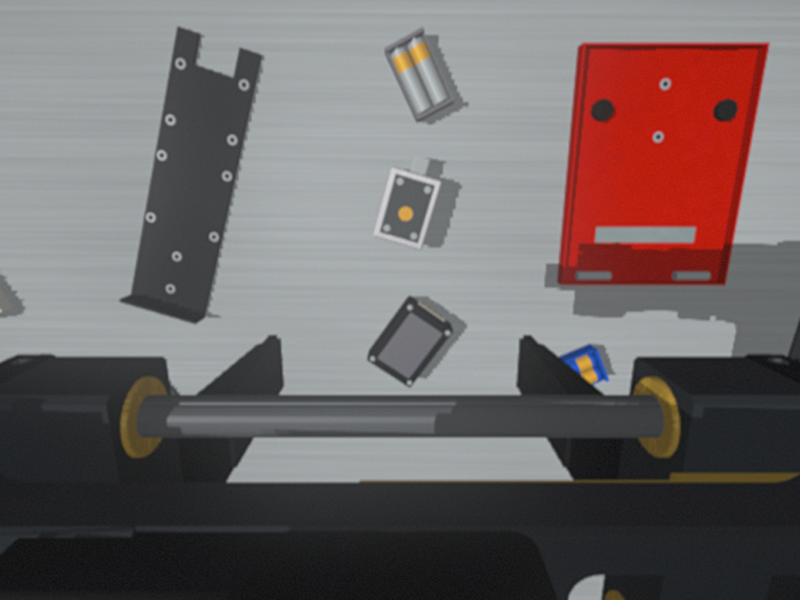

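```bash
python3 - <<'E'
from h import *
p=np.load("pics/w1.npy",allow_pickle=True).item(); f=lambda l:np.array(l)*.7
pl=np.array([(x+dx,y,3) for x,dx,y in [(70,23,27),(70,23,-27),(70,-23,27),(70,-23,-27),(-12,28,29),(-12,28,-29),(-12,-28,29),(-12,-28,-29),(-84,16,0),(-84,-16,0)]])/1000
box=lambda L,W,H:np.array([(L,W,2*H),(L,-W,2*H),(-L,-W,2*H),(-L,W,2*H)])/2000
for n,m,c in [("plate",pl,[(180,64),(244,85),(170,120),(232,140),(162,156),(227,177),(151,217),(214,237),(177,256),(170,289)]),
 ("door",[(.071,0,.003),(.029,0,.003),(.05,.052,.01),(.05,-.052,.01)],[(665,84),(658,137),(603,110),(725,110)]),
 ("latch",box(60,44,28),[(391,167),(441,180),(422,247),(374,235)]),
 ("ctl",box(70,50,24),[(409,297),(453,332),(409,386),(368,358)]),
 ("bat",box(60,34,12),[(386,47),(424,29),(463,102),(420,123)])]:
    r,e=fit(p,m,f(c),[.55,0,0]); print(n,np.round(r,4),"deg",round(np.degrees(r[2]),1),"rms",round(e,2))
E
```

```text
plate [ 0.5734  0.1931 -0.2981] deg -17.1 rms 0.34
door [ 0.5866 -0.2144  0.006 ] deg 0.3 rms 0.95
latch [ 0.5551  0.0017 -0.2516] deg -14.4 rms 1.13
ctl [ 0.4328 -0.0019 -0.6113] deg -35.0 rms 1.54
bat [ 0.6604 -0.0099  0.4806] deg 27.5 rms 2.72
```

The wrist view shows the plate nuts (180,64)–(170,289) and latch (406,207) with its bolt up. The controller is at (410,342), the grey battery at (424,76) between the plate and door, and the door nuts at (665,84) and (658,137). The fits are good, so I'll pick the latch.

```bash
python3 -m jog '0.017 -0.002 -0.02 0 0 -0.087 1;0.017 -0.002 -0.02 0 0 -0.087 1;0.017 -0.002 -0.02 0 0 -0.086 1;0 0 -0.04 0 0 0 1;0 0 -0.04 0 0 0 1;0 0 -0.04 0 0 0 1;0 0 -0.03 0 0 0 1;0 0 -0.01 0 0 0 1;0 0 0 0 0 0 1;0 0 0 0 0 0 1' 30; python3 - <<'E'
from h import *
s=arm.get_state(); r=R.from_quat(s["ee_rot"]).as_matrix(); print(s["ee_pos"],np.arctan2(r[1,0],r[0,0]))
E
```

```text
time: 3.75
ee_pos: [0.5548, -0.0034, 0.0264]
ee_rot: [0.992, -0.13, 0.001, 0.0]
ft_force: [0.5, -0.1, 0.3]
finger_gap: 0.0952
finger_force: 0.0
[ 0.55480267 -0.00340136  0.02638653] -0.26001127350357167
```

```bash
python3 -m jog '0 0.005 -0.01 0 0 0.008 1;0 0 -0.01 0 0 0 1;0 0 0 0 0 0 -1;0 0 0 0 0 0 -1;0 0 0 0 0 0 -1;0 0 0 0 0 0 -1;0 0 0 0 0 0 -1' 30; python3 - <<'E'
from h import *
p=shot("wrist","w2")
print(arm.get_state()["qvel"].round(3))
E
```

```text
time: 4.45
ee_pos: [0.5539, 0.0023, 0.005]
ee_rot: [0.992, -0.125, 0.0, -0.0]
ft_force: [0.2, -0.6, -0.3]
finger_gap: 0.0603
finger_force: 0.0
[ 0.001 -0.     0.003  0.001  0.002 -0.   ]
```

View pics/w2.png

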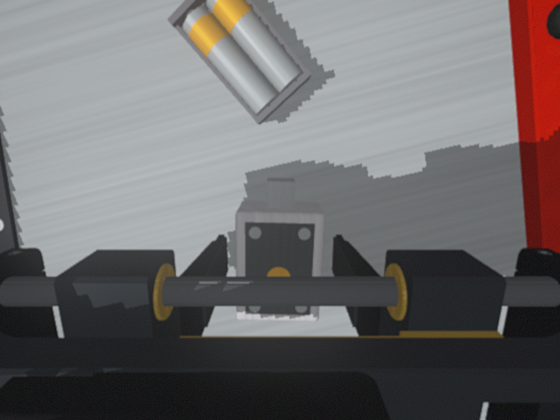

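The latch sits squarely between the fingers, front edge at row 212, columns 237–325. Now finish closing and lift.

```bash
python3 -m jog '0 0 0 0 0 0 -1;0 0 0 0 0 0 -1;0 0 0 0 0 0 -1;0 0 0 0 0 0 -1;0 0 0.03 0 0 0 -1;0 0 0.03 0 0 0 -1;0 0 0 0 0 0 -1' 30; python3 - <<'E'
from h import *
p=np.load("pics/w2.npy",allow_pickle=True).item()
a=back(p,(237,213),.028);b=back(p,(325,211),.028); m=(a+b)/2
print(a,b, "width",np.hypot(*(a-b)[:2])); y=-.2516
print("latch centre",m[:2]-.03*np.array([np.cos(y),np.sin(y)]))
s=arm.get_state(); r=R.from_quat(s["ee_rot"]).as_matrix(); print(s["ee_pos"],np.arctan2(r[1,0],r[0,0]))
E
```

```text
time: 5.2
ee_pos: [0.5567, 0.002, 0.0685]
ee_rot: [0.992, -0.125, 0.004, -0.0]
ft_force: [0.7, 0.2, -2.9]
finger_gap: 0.0438
finger_force: 29.9
[0.58841795 0.01446656 0.028     ] [ 0.57884831 -0.02688753  0.028     ] width 0.04244689642218897
latch centre [0.55457767 0.00125813]
[0.55665125 0.00201876 0.0684644 ] -0.25121303071594314
```

```bash
python3 -m jog '0.017 0.034 0 0 0 -0.009 -1;0.017 0.034 0 0 0 -0.009 -1;0.017 0.034 0 0 0 -0.009 -1;0.017 0.034 0 0 0 -0.009 -1;0.0175 0.034 0 0 0 -0.01 -1;0 0 0 0 0 0 -1;0 0 0 0 0 0 -1;0 0 0 0 0 0 -1' 30; python3 - <<'E'
from h import *
p=shot("wrist","w3"); cv2.imwrite("pics/w3b.png",cv2.resize(p["frame"][:,:,::-1],(800,600),interpolation=cv2.INTER_CUBIC))
s=arm.get_state(); r=R.from_quat(s["ee_rot"]).as_matrix(); print(s["ee_pos"],np.arctan2(r[1,0],r[0,0]))
E
```

```text
time: 6.0
ee_pos: [0.6376, 0.1714, 0.0625]
ee_rot: [0.989, -0.148, -0.002, 0.001]
ft_force: [-0.8, 0.6, -3.8]
finger_gap: 0.0442
finger_force: 29.9
[0.63786815 0.17123743 0.06310995] -0.2981141725118108
```

View pics/w3b.png

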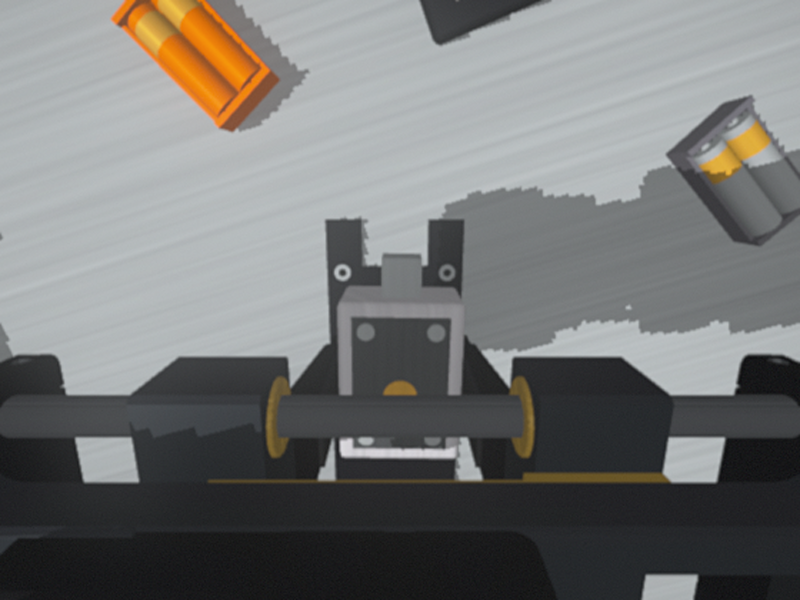

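```bash
python3 - <<'E'
from h import *
p=np.load("pics/w3.npy",allow_pickle=True).item(); y=-.298; X=np.array([np.cos(y),np.sin(y)]); Y=np.array([-X[1],X[0]])
a,b=[back(p,np.array(q)*.7,.003)[:2] for q in [(343,272),(447,272)]]; m=(a+b)/2; d=a-b
print("seat from nuts",m-.023*X, "nut yaw",np.arctan2(-d[0],d[1]))
a,b=[back(p,np.array(q)*.7,.087)[:2] for q in [(338,305),(463,303)]]; m2=(a+b)/2; d=a-b; c=m2-.03*X
print("latch",c,np.hypot(*d),"err plate frame (x,y)",(c-(m-.023*X))@np.c_[X,Y])
E
```

```text
seat from nuts [0.64084475 0.17256112] nut yaw -0.29759769308459766
latch [0.63849705 0.17068158] 0.04179943655570061 err plate frame (x,y) [-0.00169238 -0.002486  ]
```

```bash
python3 -m jog '0.002 0.0015 -0.025 0 0 0 -1;0 0 -0.02 0 0 0 -1;0 0 0 0 0 0 -1;0 0 0 0 0 0 -1;0 0 0 0 0 0 -1' 30
```

```text
time: 6.55
ee_pos: [0.6421, 0.1735, 0.0212]
ee_rot: [0.989, -0.148, 0.001, -0.0]
ft_force: [0.2, 0.3, -2.6]
finger_gap: 0.0436
finger_force: 29.9
```

```bash
python3 -m jog '-0.0005 0 -0.007 0 0 0 -1;0 0 -0.0045 0 0 0 -1;0 0 0 0 0 0 -1;0 0 0 0 0 0 -1;0 0 0 0 0 0 -0.05;0 0 0 0 0 0 0.1;0 0 0 0 0 0 0.3;0 0 0.03 0 0 0 1;0 0 0.05 0 0 0 1;0 0 0.05 0 0 0 1;0 0 0.05 0 0 0 1' 30; python3 - <<'E'
from h import *
p=shot("wrist","w4"); cv2.imwrite("pics/w4b.png",cv2.resize(p["frame"][:,:,::-1],(800,600),interpolation=cv2.INTER_CUBIC))
E
```

```text
time: 7.65
ee_pos: [0.6405, 0.1739, 0.1905]
ee_rot: [0.989, -0.148, 0.0, -0.0]
ft_force: [1.3, -0.0, 0.2]
finger_gap: 0.0866
finger_force: 0.0
```

View pics/w4b.png

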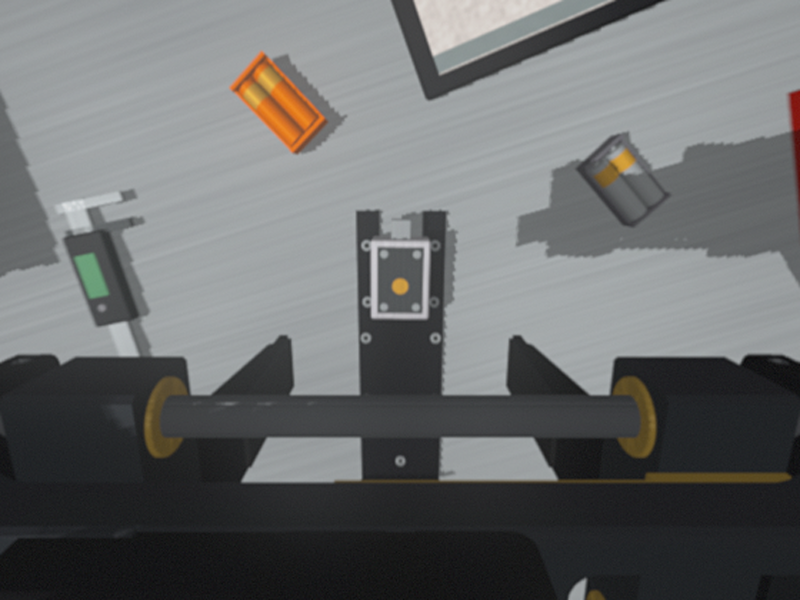

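```bash
python3 -m jog '-0.031 0.031 0 0 0 0.043 1;-0.031 0.031 0 0 0 0.043 1;-0.031 0.031 0 0 0 0.043 1;-0.031 0.031 0 0 0 0.043 1;-0.031 0.031 0 0 0 0.042 1;-0.031 0.031 0 0 0 0.042 1;-0.031 0.031 0 0 0 0.042 1;0 0 0 0 0 0 1;0 0 0 0 0 0 1' 30; python3 - <<'E'
from h import *
q=np.load("pics/w4.npy",allow_pickle=True).item()
nm=np.array([(93,27,3),(93,-27,3),(47,27,3),(47,-27,3),(16,29,3),(16,-29,3)])/1000
pl,e=fit(q,nm,np.array([(367,245),(436,245),(367,302),(435,302),(366,338),(435,338)])*.7,[.57,.19,-.3]); 
la,e2=fit(q,np.array([(30,22,31),(30,-22,31),(-30,-22,31),(-30,22,31)])/1000,np.array([(370,240),(431,240),(430,319),(370,319)])*.7,[.64,.17,-.3])
c,s=np.cos(pl[2]),np.sin(pl[2]); d=la[:2]-pl[:2]; print(pl,e,la,e2,"in plate:",[c*d[0]+s*d[1],-s*d[0]+c*d[1]],la[2]-pl[2])
p=shot("wrist","w5"); cv2.imwrite("pics/w5b.png",cv2.resize(p["frame"][:,:,::-1],(800,600),interpolation=cv2.INTER_CUBIC))
print(proj(p,(.472,.395,.016))/.7, np.round(p["T"][:,3],3))
E
```

```text
time: 8.6
ee_pos: [0.4232, 0.3914, 0.1885]
ee_rot: [1.0, 0.001, 0.001, -0.0]
ft_force: [-0.3, -0.6, -0.2]
finger_gap: 0.0949
finger_force: 0.0
[ 0.57320168  0.19326557 -0.30251645] 0.6213745302416567 [ 0.6409139   0.17289213 -0.2999451 ] 0.6238184988754434 in plate: [np.float64(0.07070711600903448), np.float64(0.0007247692173966078)] 0.002571349852793725
[[394.48971774 213.86238723]] [0.492 0.391 0.359 1.   ]
```

View pics/w5b.png

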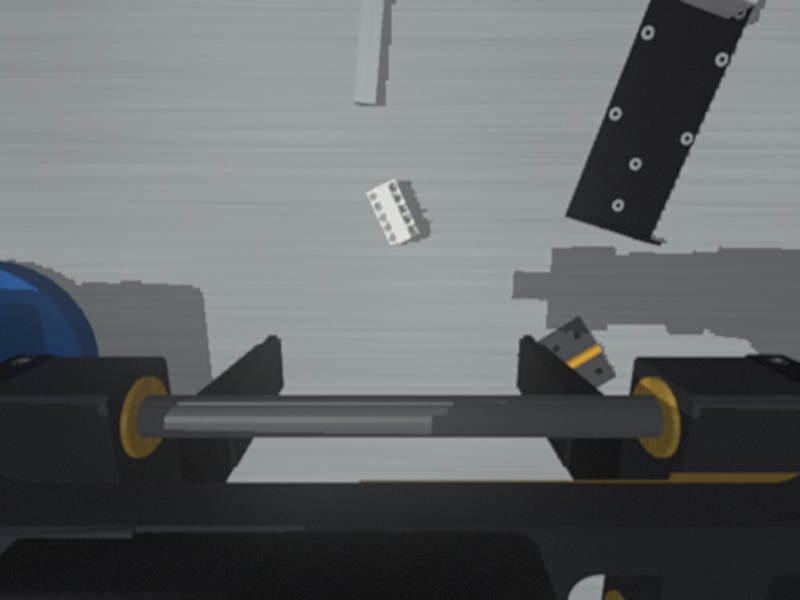

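```bash
python3 - <<'E'
from h import *
q=np.load("pics/w5.npy",allow_pickle=True).item()
print(fit(q,np.array([(22,12,14),(22,-12,14),(-22,-12,14),(-22,12,14)])/1000,np.array([(366,192),(395,180),(418,235),(390,246)])*.7,[.47,.39,.4]))
nm=np.array([(16,29,3),(16,-29,3),(-40,29,3),(-40,-29,3),(-68,0,3),(-100,0,3)])/1000
print(fit(q,nm,np.array([(648,33),(722,60),(615,114),(687,139),(635,164),(618,205)])*.7,[.57,.19,-.3]))
E
```

```text
(array([0.47200627, 0.39662717, 0.40497951]), np.float64(0.5280577583945983))
(array([ 0.57385423,  0.19266996, -0.30171765]), np.float64(0.2087876661841607))
```

```bash
python3 -m jog '0.016 0.002 -0.03 0 0 0.135 0;0.016 0.002 -0.03 0 0 0.135 0;0.0165 0.002 -0.03 0 0 0.135 0;0 0 -0.04 0 0 0 0;0 0 -0.03 0 0 0 0;0 0 -0.013 0 0 0 0;0 0 -0.01 0 0 0 0;0 0 0 0 0 0 0;0 0 0 0 0 0 -1;0 0 0 0 0 0 -1;0 0 0 0 0 0 -1;0 0 0 0 0 0 -1;0 0 0 0 0 0 -1;0 0 0 0 0 0 -1' 20
```

```text
time: 10.05
ee_pos: [0.4727, 0.3974, 0.0064]
ee_rot: [0.979, 0.202, 0.001, -0.0]
ft_force: [-0.8, -0.5, 5.8]
finger_gap: 0.0238
finger_force: 19.9
```

```bash
python3 -m jog '0 0 0.03 0 0 0 -1;0 0 0.03 0 0 0 -1;0.0035 -0.03 0 0 0 -0.1175 -1;0.0035 -0.03 0 0 0 -0.1175 -1;0.0035 -0.03 0 0 0 -0.1175 -1;0.0035 -0.03 0 0 0 -0.1175 -1;0.0035 -0.03 0 0 0 -0.1175 -1;0.0037 -0.029 0 0 0 -0.1175 -1;0 0 -0.02 0 0 0 -1;0 0 0 0 0 0 -1;0 0 0 0 0 0 -1' 20; python3 - <<'E'
from h import *
p=shot("wrist","w6"); cv2.imwrite("pics/w6b.png",cv2.resize(p["frame"][100:350,130:430,::-1],(720,600),interpolation=cv2.INTER_CUBIC))
E
```

```text
time: 11.15
ee_pos: [0.4926, 0.2178, 0.0445]
ee_rot: [0.989, -0.149, -0.001, 0.0]
ft_force: [1.0, 0.1, 0.2]
finger_gap: 0.024
finger_force: 19.9
```

View pics/w6b.png

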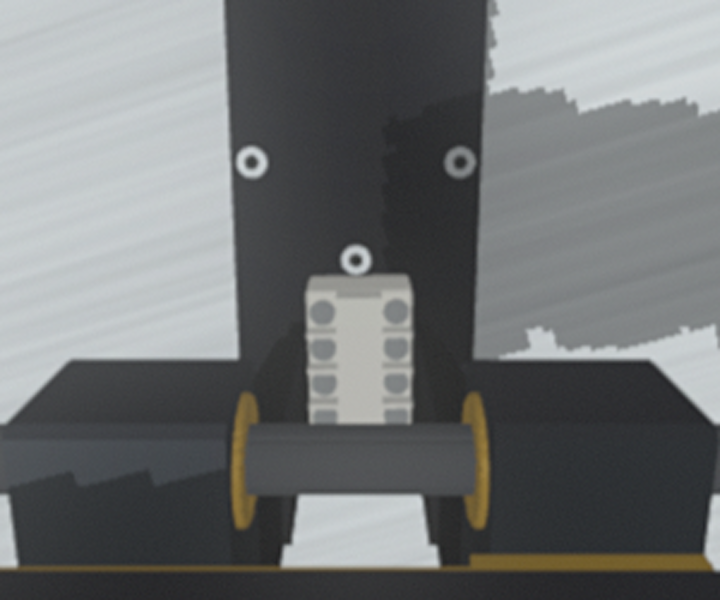

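```bash
python3 - <<'E'
from h import *
p=np.load("pics/w6.npy",allow_pickle=True).item(); f=lambda u,v:(130+u/2.4,100+v/2.4)
y=-.3; X=np.array([np.cos(y),np.sin(y)]); Y=np.array([-X[1],X[0]]); O=np.array([.5735,.1929])
P=lambda u,v,z:(back(p,f(u,v),z)[:2]-O)@np.c_[X,Y]*1000
for q in [(251,162),(460,162),(356,260)]: print("nut",P(*q,.003).round(1))
for q in [(306,291),(412,291)]: print("top",P(*q,.054).round(1))
print("bot",P(359,276,.040).round(1))
E
```

```text
nut [-39.9  29.8]
nut [-39.8 -28.5]
nut [-68.    0.5]
top [-62.3  11.4]
top [-62.3 -12. ]
bot [-62.7  -0.3]
```

```bash
python3 -m jog '0.0006 0.0006 -0.02 0 0 0 -1;0 0 -0.01 0 0 0 -1;0 0 -0.006 0 0 0 -1;0 0 0 0 0 0 -1;0 0 0 0 0 0 -1;0 0 0 0 0 0 -0.3;0 0 0 0 0 0 -0.1;0 0 0 0 0 0 -0.1;0 0 0 0 0 0 -0.1;0 0 0.03 0 0 0 0;0 0 0.05 0 0 0 0.5;0 0 0.05 0 0 0 1;0 0 0.05 0 0 0 1' 20
```

```text
time: 12.5
ee_pos: [0.4934, 0.2183, 0.1909]
ee_rot: [0.989, -0.149, -0.0, 0.0]
ft_force: [1.1, 0.8, 0.1]
finger_gap: 0.0663
finger_force: 0.0
```

```bash
python3 -m jog '-0.01 -0.037 0 0 0 -0.052 1;-0.01 -0.037 0 0 0 -0.052 1;-0.01 -0.037 0 0 0 -0.052 1;-0.01 -0.037 0 0 0 -0.052 1;-0.01 -0.037 0 0 0 -0.052 1;-0.012 -0.037 0 0 0 -0.051 1;0 0 -0.05 0 0 0 1;0 0 -0.05 0 0 0 1;0 0 -0.02 0 0 0 1;0 0 0 0 0 0 1;0 0 0 0 0 0 1' 30; python3 - <<'E'
from h import *
p=shot("wrist","w7"); cv2.imwrite("pics/w7b.png",cv2.resize(p["frame"][100:350,130:430,::-1],(720,600),interpolation=cv2.INTER_CUBIC))
E
```

```text
time: 13.6
ee_pos: [0.4323, -0.0036, 0.0698]
ee_rot: [0.954, -0.3, 0.0, -0.0]
ft_force: [0.7, -0.4, -0.4]
finger_gap: 0.0949
finger_force: 0.0
```

View pics/w7b.png

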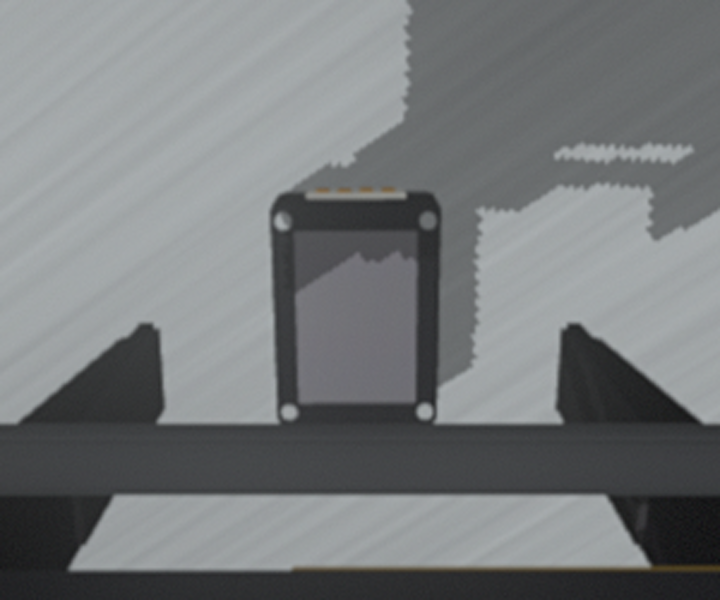

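```bash
python3 - <<'E'
from h import *
p=np.load("pics/w7.npy",allow_pickle=True).item(); f=lambda u,v:(130+u/2.4,100+v/2.4)
s=np.array([back(p,f(*q),.024)[:2] for q in [(283,221),(428,221),(425,412),(290,412)]])
print(s.mean(0)); d=s[0]+s[1]-s[2]-s[3]; print(np.arctan2(d[1],d[0]),np.hypot(*d)/2,np.hypot(*(s[0]-s[1])))
E
```

```text
[ 0.43046697 -0.00147689]
-0.6007817207157408 0.06020040171539956 0.042087643929515306
```

```bash
python3 -m jog '-0.0014 0.0022 -0.03 0 0 0.01 1;0 0 -0.024 0 0 0 1;0 0 -0.01 0 0 0 1;0 0 0 0 0 0 0.1;0 0 0 0 0 0 -1;0 0 0 0 0 0 -1;0 0 0 0 0 0 -1;0 0 0 0 0 0 -1;0 0 0 0 0 0 -1;0 0 0 0 0 0 -1;0 0 0 0 0 0 -1;0 0 0 0 0 0 -1' 25
```

```text
time: 14.85
ee_pos: [0.4307, -0.0014, 0.0055]
ee_rot: [0.955, -0.296, 0.0, -0.0]
ft_force: [-0.6, 0.3, 3.6]
finger_gap: 0.0497
finger_force: 25.0
```

```bash
python3 -m jog '0 0 0.035 0 0 0 -1;0 0 0.03 0 0 0 -1;0.022 0.033 0 0 0 0.05 -1;0.022 0.033 0 0 0 0.05 -1;0.022 0.033 0 0 0 0.05 -1;0.022 0.033 0 0 0 0.05 -1;0.022 0.033 0 0 0 0.05 -1;0.0215 0.033 0 0 0 0.051 -1;0 0 -0.015 0 0 0 -1;0 0 0 0 0 0 -1;0 0 0 0 0 0 -1' 25; python3 - <<'E'
from h import *
p=shot("wrist","w8"); cv2.imwrite("pics/w8b.png",cv2.resize(p["frame"][100:350,130:430,::-1],(720,600),interpolation=cv2.INTER_CUBIC))
E
```

```text
time: 15.95
ee_pos: [0.5602, 0.1957, 0.0534]
ee_rot: [0.989, -0.149, -0.002, 0.001]
ft_force: [-0.3, -0.2, -1.7]
finger_gap: 0.0499
finger_force: 25.0
```

View pics/w8b.png

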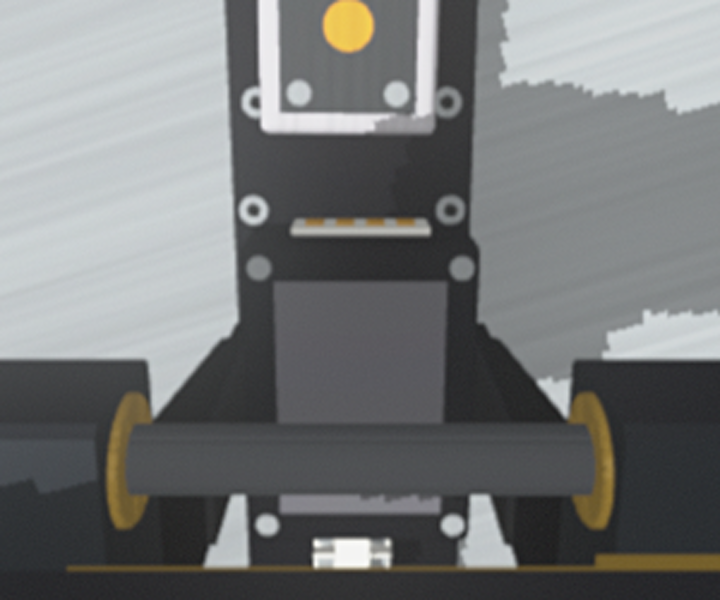

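```bash
python3 - <<'E'
from h import *
p=np.load("pics/w8.npy",allow_pickle=True).item(); f=lambda u,v:(130+u/2.4,100+v/2.4)
y=-.3; X=np.array([np.cos(y),np.sin(y)]); Y=np.array([-X[1],X[0]]); O=np.array([.5735,.1929])
P=lambda u,v,z:(back(p,f(u,v),z)[:2]-O)@np.c_[X,Y]*1000
for q in [(253,210),(450,210)]: print("nut",P(*q,.003).round(1))
s=np.array([P(*q,.073) for q in [(259,267),(462,267),(452,525),(267,525)]]);print(s.round(1).tolist(),s.mean(0))
E
```

```text
nut [16.  29.8]
nut [ 16.  -28.4]
[[17.0, 19.2], [17.0, -22.5], [-43.0, -22.3], [-43.0, 19.3]] [-12.99333606  -1.58453633]
```

```bash
python3 -m jog '0.001 0.001 -0.03 0 0 0 -1;0 0 -0.01 0 0 0 -1;0 0 -0.006 0 0 0 -1;0 0 0 0 0 0 -1;0 0 0 0 0 0 -1;0 0 0 0 0 0 0.15;0 0 0 0 0 0 0.3;0 0 0 0 0 0 0.3;0 0 0.03 0 0 0 0.4;0 0 0.05 0 0 0 1;0 0 0.05 0 0 0 1;0 0 0.05 0 0 0 1;0 0 0 0 0 0 1' 25; python3 - <<'E'
from h import *
shot("wrist","w9"); p=shot("top","top9")
E
```

```text
time: 17.3
ee_pos: [0.568, 0.199, 0.1998]
ee_rot: [0.989, -0.149, 0.008, -0.003]
ft_force: [1.1, -0.1, 0.3]
finger_gap: 0.0922
finger_force: 0.0
```

```bash
python3 -m jog '0.016 -0.035 0 0 0 0.13 1;0.016 -0.035 0 0 0 0.13 1;0.016 -0.035 0 0 0 0.13 1;0.016 -0.035 0 0 0 0.13 1;0.016 -0.035 0 0 0 0.13 1;0.017 -0.0325 0 0 0 0.13 0.5;0 0 -0.05 0 0 0 0.5;0 0 -0.05 0 0 0 0.5;0 0 -0.02 0 0 0 0.5;0 0 0 0 0 0 0.5;0 0 0 0 0 0 0.5' 20; python3 - <<'E'
from h import *
p=shot("wrist","w10"); a=cv2.resize(p["frame"][100:350,130:430,::-1],(480,400),interpolation=cv2.INTER_CUBIC)
b=cv2.resize(cv2.imread("pics/w9.png")[120:350,190:370],(313,400),interpolation=cv2.INTER_CUBIC); cv2.imwrite("pics/w10b.png",np.hstack([a,b]))
E
```

```text
time: 18.5
ee_pos: [0.6591, -0.0097, 0.0678]
ee_rot: [0.971, 0.238, -0.001, -0.0]
ft_force: [0.8, 0.3, 0.6]
finger_gap: 0.0713
finger_force: 0.0
```

View pics/w10b.png

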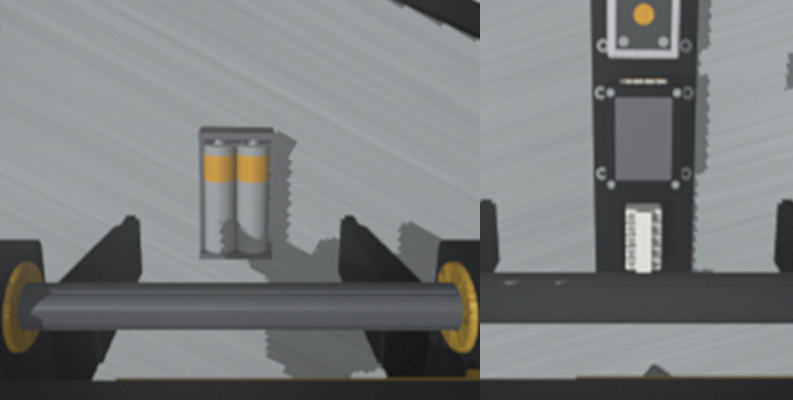

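```bash
python3 - <<'E'
from h import *
p=np.load("pics/w10.npy",allow_pickle=True).item(); f=lambda u,v:(130+u/1.6,100+v/1.6)
s=np.array([back(p,f(*q),.0)[:2] for q in [(199,128),(274,128)]]);print("bottom front w",np.hypot(*(s[0]-s[1])),s.mean(0))
for z in (.008,.012,.016,.02):
    s=np.array([back(p,f(*q),z)[:2] for q in [(200,137),(273,137),(271,258),(201,258)]]); d=s[0]+s[1]-s[2]-s[3]
    print(z,s.mean(0),np.arctan2(d[1],d[0]),np.hypot(*d)/2,np.hypot(*(s[0]-s[1])))
q=np.load("pics/w9.npy",allow_pickle=True).item(); g=lambda l:[(190+(u-480)/1.739,120+v/1.739) for u,v in l]
nm=np.array([(16,29,3),(16,-29,3),(-40,29,3),(-40,-29,3)])/1000
pl,e=fit(q,nm,g([(601,93),(687,93),(602,173),(687,173)]),[.57,.19,-.3]); print(pl,e)
c=np.mean([back(q,a,.027) for a in g([(610,92),(676,92),(676,184),(612,184)])],0); X=np.array([np.cos(pl[2]),np.sin(pl[2])]); print("ctl",c,(c[:2]-pl[:2])@np.c_[X,[-X[1],X[0]]])
E
```

```text
bottom front w 0.035622794929268266 [0.68699309 0.00601704]
0.008 [ 0.65770727 -0.00913936] 0.4756191723348721 0.060122738386231674 0.033656853946574125
0.012 [ 0.6588119  -0.00859674] 0.47561917233487333 0.05907591435434137 0.03307083932889732
0.016 [ 0.65991653 -0.00805412] 0.47561917233487316 0.0580290903224512 0.03248482471122047
0.02 [ 0.66102116 -0.00751151] 0.47561917233487344 0.056982266290560996 0.031898810093543666
[ 0.57345721  0.19308487 -0.29323849] 0.38397203948368885
ctl [0.5633879  0.19673769 0.027     ] [-0.01069534  0.00058632]
```

```bash
python3 -m jog '-0.001 0.0015 -0.03 0 0 -0.004 0.5;0 0 -0.024 0 0 0 0.5;0 0 -0.01 0 0 0 0.3;0 0 0 0 0 0 0;0 0 0 0 0 0 -1;0 0 0 0 0 0 -1;0 0 0 0 0 0 -1;0 0 0 0 0 0 -1;0 0 0 0 0 0 -1;0 0 0 0 0 0 -1;0 0 0 0 0 0 -1' 15
```

```text
time: 19.65
ee_pos: [0.66, -0.0084, 0.0067]
ee_rot: [0.972, 0.236, 0.001, 0.0]
ft_force: [-1.6, -0.1, 6.0]
finger_gap: 0.0334
finger_force: 15.0
```

```bash
python3 -m jog '0 0 0.04 0 0 0 -1;0 0 0.035 0 0 0 -1;-0.016 0.034 0 0 0 -0.129 -1;-0.016 0.034 0 0 0 -0.129 -1;-0.016 0.034 0 0 0 -0.129 -1;-0.016 0.034 0 0 0 -0.129 -1;-0.016 0.034 0 0 0 -0.129 -1;-0.016 0.0355 0 0 0 -0.129 -1;0 0 -0.015 0 0 0 -1;0 0 0 0 0 0 -1;0 0 0 0 0 0 -1' 15; python3 - <<'E'
from h import *
p=shot("wrist","w11"); cv2.imwrite("pics/w11b.png",cv2.resize(p["frame"][100:350,130:430,::-1],(720,600),interpolation=cv2.INTER_CUBIC))
E
```

```text
time: 20.75
ee_pos: [0.5625, 0.1962, 0.0641]
ee_rot: [0.989, -0.148, -0.001, 0.001]
ft_force: [0.4, 0.2, -0.1]
finger_gap: 0.0336
finger_force: 15.0
```

View pics/w11b.png

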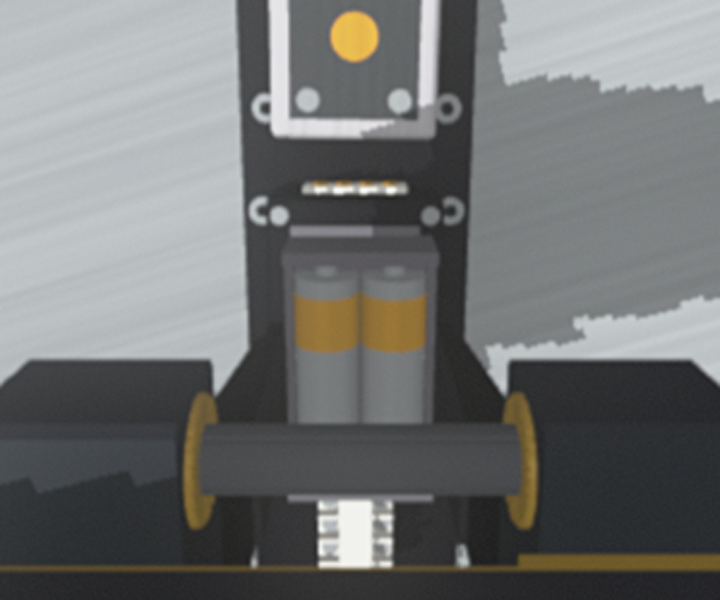

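```bash
python3 - <<'E'
from h import *
p=np.load("pics/w11.npy",allow_pickle=True).item(); f=lambda u,v:(130+u/2.4,100+v/2.4)
y=-.3; X=np.array([np.cos(y),np.sin(y)]); Y=np.array([-X[1],X[0]]); O=np.array([.5735,.1929])
P=lambda u,v,z:((back(p,f(u,v),z)[:2]-O)@np.c_[X,Y]*1000).round(1)
print("screws",P(280,215,.027),P(430,215,.027)," -> ctl x =",P(355,215,.027)[0]-30.1)
print("bot front",P(287,238,.060),P(437,238,.060)); print("rear rim",P(288,500,.069),P(433,500,.069))
E
```

```text
screws [19.1 21.8] [ 19.3 -19.9]  -> ctl x = -10.900000000000002
bot front [19.9 16.8] [ 20.  -18.5]
rear rim [-43.8  17. ] [-43.7 -18.4]
```

```bash
python3 -m jog '0.0013 0.0009 -0.02 0 0 0 -1;0 0 -0.008 0 0 0 -1;0 0 -0.0045 0 0 0 -1;0 0 0 0 0 0 -1;0 0 0 0 0 0 -1;0 0 0 0 0 0 -0.1;0 0 0 0 0 0 0;0 0 0 0 0 0 0;0 0 0.03 0 0 0 0.2;0 0 0.05 0 0 0 1;0 0 0.05 0 0 0 1;0 0 0.03 0 0 0 1;0 0 0 0 0 0 1' 15; python3 - <<'E'
from h import *
shot("wrist","w12")
E
```

```text
time: 22.1
ee_pos: [0.5677, 0.199, 0.1999]
ee_rot: [0.989, -0.148, 0.006, -0.002]
ft_force: [0.3, -0.3, -0.0]
finger_gap: 0.082
finger_force: 0.0
```

```bash
python3 -m jog '-0.013 -0.042 0 0 0 0.021 1;-0.013 -0.042 0 0 0 0.021 1;-0.013 -0.042 0 0 0 0.021 1;-0.013 -0.042 0 0 0 0.021 1;-0.013 -0.042 0 0 0 0.021 1;-0.013 -0.042 0 0 0 0.021 1;-0.013 -0.042 0 0 0 0.021 1;-0.013 -0.042 0 0 0 0.021 1;-0.013 -0.042 0 0 0 0.021 1;-0.013 -0.042 0 0 0 0.021 1;-0.013 -0.042 0 0 0 0.022 1;-0.013 -0.042 0 0 0 0.022 1;-0.013 -0.042 0 0 0 0.022 1;-0.013 -0.042 0 0 0 0.022 1;0 0 0 0 0 0 1;0 0 0 0 0 0 1;0 0 0 0 0 0 1' 15; python3 - <<'E'
from h import *
p=shot("wrist","w13"); a=cv2.resize(p["frame"][60:260,180:380,::-1],(500,500),interpolation=cv2.INTER_CUBIC)
b=cv2.resize(cv2.imread("pics/w12.png")[120:350,210:340],(283,500),interpolation=cv2.INTER_CUBIC); cv2.imwrite("pics/w13b.png",np.hstack([a,b]))
print(proj(p,(.432,-.394,.0)))
E
```

```text
time: 23.85
ee_pos: [0.3821, -0.3885, 0.1911]
ee_rot: [1.0, 0.001, -0.001, -0.001]
ft_force: [-0.4, 0.0, 0.4]
finger_gap: 0.0951
finger_force: 0.0
[[284.64859249 147.31854263]]
```

View pics/w13b.png

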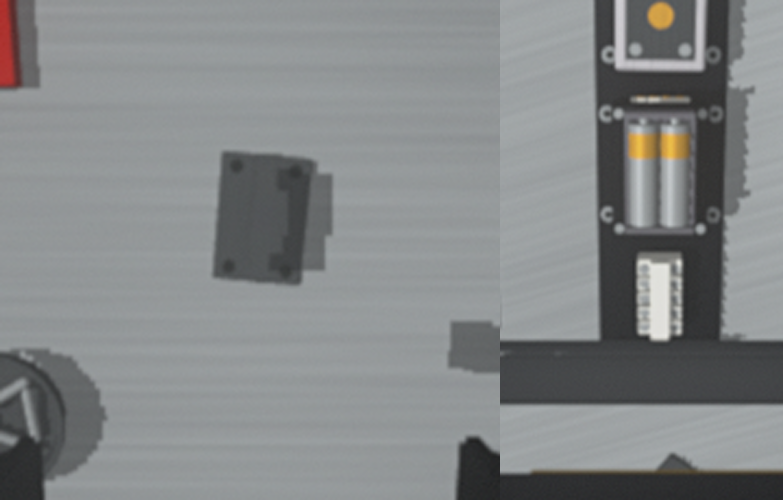

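```bash
python3 - <<'E'
from h import *
q=np.load("pics/w13.npy",allow_pickle=True).item(); g=lambda l:[(180+u/2.5,60+v/2.5) for u,v in l]
print(fit(q,np.array([(28,20,4),(28,-20,4),(-28,-20,4),(-28,20,4)])/1000,g([(221,151),(315,161),(300,284),(213,277)]),[.43,-.39,0]))
s=np.array([back(q,a,.004)[:2] for a in g([(237,166),(296,172),(285,271),(229,266)])]); d=s[0]+s[1]-s[2]-s[3]; print(s.mean(0),np.arctan2(d[1],d[0]))
E
```

```text
(array([ 0.43167366, -0.39421283, -0.08869962]), np.float64(0.7684403023797615))
[ 0.43168498 -0.39398318] -0.09125591902368561
```

```bash
python3 -m jog '0.025 -0.002 -0.03 0 0 -0.045 0.3;0.0244 -0.0019 -0.03 0 0 -0.045 0;0 0 -0.04 0 0 0 -0.2;0 0 -0.04 0 0 0 -0.3;0 0 -0.03 0 0 0 -0.4;0 0 -0.013 0 0 0 -0.4;0 0 0 0 0 0 -0.4;0 0 0 0 0 0 -1;0 0 0 0 0 0 -1;0 0 0 0 0 0 -1;0 0 0 0 0 0 -1;0 0 0 0 0 0 -1;0 0 0 0 0 0 -1;0 0 0 0 0 0 -1' 30
```

```text
time: 25.3
ee_pos: [0.4321, -0.3944, 0.0107]
ee_rot: [0.999, -0.045, 0.0, 0.0]
ft_force: [-1.1, 1.1, 5.9]
finger_gap: 0.0079
finger_force: 30.0
```

```bash
python3 -m jog '0 0 0.03 0 0 0 -1;0 0 0.03 0 0 0 -1;0.034 0.03 0 0 0 0.016 -1;0.034 0.03 0 0 0 0.016 -1;0.034 0.03 0 0 0 0.016 -1;0.034 0.03 0 0 0 0.016 -1;0.034 0.03 0 0 0 0.017 -1;0.0348 0.0294 0 0 0 0.017 -1;0 0 -0.01 0 0 0 -1;0 0 0 0 0 0 -1;0 0 0 0 0 0 -1' 30; python3 - <<'E'
from h import *
p=shot("wrist","w14"); cv2.imwrite("pics/w14b.png",cv2.resize(p["frame"][100:350,130:430,::-1],(720,600),interpolation=cv2.INTER_CUBIC))
E
```

```text
time: 26.4
ee_pos: [0.635, -0.2147, 0.0582]
ee_rot: [1.0, 0.004, -0.001, -0.0]
ft_force: [-0.5, -0.1, -0.7]
finger_gap: 0.0079
finger_force: 30.0
```

View pics/w14b.png

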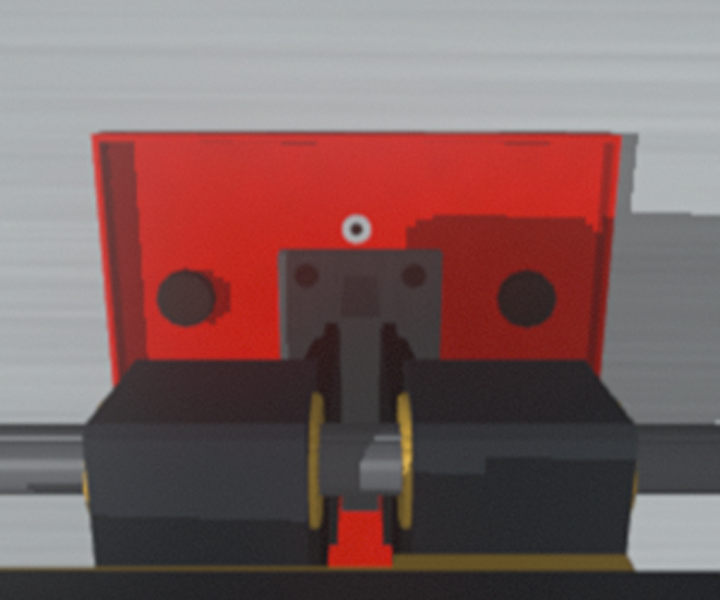

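```bash
python3 - <<'E'
from h import *
p=np.load("pics/w14.npy",allow_pickle=True).item(); f=lambda u,v:(130+u/2.4,100+v/2.4)
P=lambda u,v,z:back(p,f(u,v),z)[:2].round(4)
print("nut",P(357,229,.003),"buffers",P(185,298,.01),P(527,298,.01))
print("foot front",P(279,250,.054),P(442,250,.054),"holes",P(307,275,.054),P(414,275,.054))
E
```

```text
nut [ 0.6577 -0.2141] buffers [ 0.6375 -0.1625] [ 0.6384 -0.2655]
foot front [ 0.6632 -0.1958] [ 0.6635 -0.2343] holes [ 0.6571 -0.2024] [ 0.6573 -0.2279]
```

```bash
python3 -m jog '0.0012 0.0006 -0.03 0 0 0 -1;0 0 -0.01 0 0 0 -1;0 0 -0.0062 0 0 0 -1;0 0 0 0 0 0 -1;0 0 0 0 0 0 -1;0 0 0 0 0 0 -0.75;0 0 0 0 0 0 -0.5;0 0 0 0 0 0 -0.5;0 0 0 0 0 0 -0.5;0 0 0.03 0 0 0 -0.4;0 0 0.05 0 0 0 0;0 0 0.05 0 0 0 0;-0.02 0 0.05 0 0 0 0;-0.04 0 0.03 0 0 0 0;0 0 0 0 0 0 0;0 0 0 0 0 0 0' 30; python3 - <<'E'
from h import *
p=shot("wrist","w15"); q=shot("top","top15")
a=cv2.resize(p["frame"][40:300,130:430,::-1],(450,390),interpolation=cv2.INTER_CUBIC)
b=cv2.resize(q["frame"][150:290,90:215,::-1],(348,390),interpolation=cv2.INTER_CUBIC); cv2.imwrite("pics/w15b.png",np.hstack([a,b]))
E
```

```text
time: 28.05
ee_pos: [0.5793, -0.2141, 0.2212]
ee_rot: [1.0, 0.004, 0.001, 0.001]
ft_force: [0.9, 0.2, -0.5]
finger_gap: 0.0474
finger_force: 0.0
```

View pics/w15b.png

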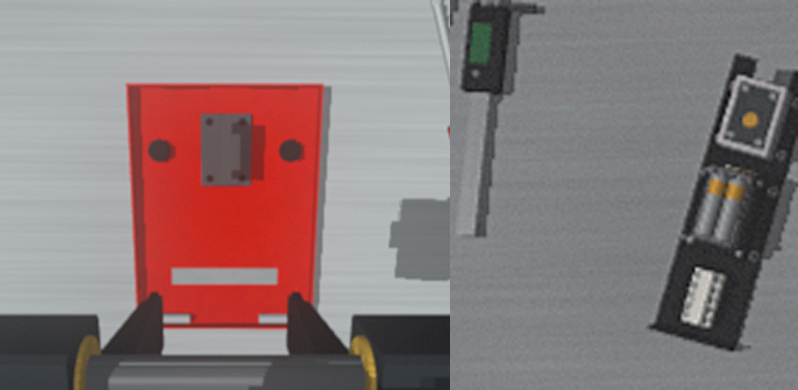

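The striker stands midway between the buffers: foot centre (227,150) against the buffers' midpoint (225,150). The plate carries the latch, the controller with the battery, and the terminal strip, all in line. The caliper is untouched.

```bash
python3 -c "
from plant import arm; print(arm.hand_in())"
```

```text
the job is handed in; nothing more can be done
None
```

The lock set is laid out as asked and handed in at about 28 s; the last pictures show each part within about 1–2 mm of its seat, and no result has come back.

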